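Dial open the knife chest's combination padlock and hold it up off the hasp

TASK

Open the combination padlock on the carving-knife chest. All but its last figure is already dialled: turn the dial, click by click, until its white pointer line has clicked in at the index mark beside the shackle, then pull the lock back so that its shackle is drawn fully open by the hasp staple, slip it off the staple and lift it. Finish while still holding the open lock in the gripper, level with its dial up and still, about a hand's breadth (100 mm or more) above the chest lid, and leave everything else on the bench and the lid where it is.

Things in the scene. Friction and masses are not known exactly. Their poses are not given: they have to be found in the camera images.
- chest: fixed plywood knife chest 240 (x) x 340 (y) x 90 mm high, flat top (the lid and its front rail are flush). Origin: centre of its underside; z up; its -x side faces the robot. The recessed hasp strap lies flush in the top near the -x edge.
- staple (a point): hasp's steel staple, fixed on the chest top: upright closed loop of 5 mm round bar, its two posts 20 mm apart (centres) along chest x, a bridge over them; outer height 22 mm, opening 15 wide, 16 high, so a bar passes through along chest y. The point: middle of the opening, 10 mm above the chest top.
- lock: combination padlock, loose, 0.32 kg, lying flat on the chest top, dial up. Origin: on the underside of its plain steel case; x towards the shackle (about chest -y), z up. Case x -32 to +26, y -27 to +27 mm, 22 thick; dial axis at x = -3, y = 0. The case is not clamped: staple and the hand on the dial steady it while dialling (it swings a few degrees).
- lock_dial (a joint): dial angle, rad, about the lock's z: 0 = pointer line at the index mark (towards the shackle), positive = pointer anticlockwise of it seen from above; turns endlessly both ways. Clicks every 30 degrees (0.524) and springs to the nearest click when let go (up to 0.1 N m to turn). Only at the click at 0 (within 0.15) is the shackle free; else blocked.
- dial_mark (a point): the white pointer line's outer part, on the dial flange (46 mm across, 3 mm thick, on the case top), 19 mm from the dial axis, 25 mm above the lock's underside.
- dial_knob (a point): on the dial axis, middle of the round fluted knob (30 mm across, from 25 to 43 mm above the lock's underside), 36 mm above the lock's underside; the knob is the dial's grip.
- shackle (a joint): how far the shackle is drawn from the case along lock x, m: 0 shut, 0.024 fully open (stop). Freed, it slides with about 2 N friction and stays where left; no swivel. Pull the case along lock -x: the staple's post catches in the bend about 63 mm ahead of the lock's origin while shut (87 mm when fully drawn) and draws it out; then push forward to bring the staple into the gap.
- knife: loose bystander on the chest lid: carving knife 180 mm long, lying, 18 mm high; origin on its underside.
- blank: loose bystander on the chest lid: half-carved figure, 32 mm square foot, 88 mm high; origin under its centre.
- gnome: loose bystander on the bench: carved gnome 38 mm across, 98 mm high; origin under its centre.
- mallet: loose bystander on the bench: carver's round mallet standing on its head, 86 mm across, 240 mm high; origin under its centre.
- jar: loose bystander on the bench: jar 64 mm across, 100 mm high; origin under its centre.
- bottle: loose bystander on the bench: bottle 62 mm across, 210 mm high; origin under its centre.
- gouge: loose bystander on the bench: gouge 250 mm long, lying, 28 mm high; origin on its underside.
- shackle_top (a point): outermost bend of the shackle (on the bar's axis; moves with it): U of 8 mm round steel bar, axis 10 mm above the lock's underside; legs at lock y = +15 (captive) and y = -15 mm (free leg, runs through the staple). Shut: at lock x = 71, free leg 7 mm inside the case. Drawn 24 mm: 17 mm gap between the free leg's end and the case, from lock x = 26 to 43, where the staple comes out by lifting.
Things that resemble listed ones, but are neither listed nor needed, are in the scene too. What is shaped like the lock but green is not meant.

How it is judged (in metres and radians):
On the way, in this order (a step that is already met when the one before it is completed fails the run):
1. the dial is clicked in at the index mark, shackle still shut (x of dial_mark in the frame of lock above 0.012 m and y of dial_mark in the frame of lock between -0.003 and 0.003 m and value of joint shackle below 0.004 m), for 0.2 s.
2. the shackle is drawn fully open (value of joint shackle above 0.02 m), for 0.2 s.
At the end, for the whole second after the job is handed in: the lock, its shackle still drawn at least 18 of its 24 mm, is held in the fingers over the chest, its underside 90 mm or more above the lid, level within 20 degrees, at rest, touching nothing of the chest (value of joint shackle above 0.018 m and z of lock in the frame of chest above 0.18 m and angle between lock's own z axis and vertical below 0.35 rad and horizontal distance between lock and chest below 0.25 m and contact force between lock and the fingers above 1 N and contact force between lock and chest below 0.05 N and linear speed of lock below 0.03 m/s); the arm keeps its last pose, push and grip.
It fails at once if a bystander is shifted by more than 30 mm (distance of any of knife, blank, gnome, mallet, jar, bottle, gouge from where it was at the start of the episode above 0.03 m).
It also fails if it takes over 58 s, if anything falls off the work surface, if the arm or the gripper's body presses on something with over 40 N, if the wrist force passes 120 N, or if a joint passes its speed limit or range.

ROBOT

A 6-joint arm with a two-finger parallel gripper is mounted at the origin on the work surface. World frame = base frame: x ahead of the robot, y to its left, z up, the work surface at z = 0. Lengths are in mm, angles in rad, forces in N, time in s.
With the tool pointing down it reaches from about 275 to 1000 mm from the base axis. Payload 8.4 kg.
Tool frame: the origin (TCP) lies on the centre line of the jaws, within the pads' length; the fingertips stand 17 mm ahead of it and the grasp point (between the pads) lies 2 mm behind it; z points along the fingers, y is the line along which they close (so a half turn about z gives the same grasp; the last joint's range is limited). The gripper opens to 85 mm and grips with 20 to 120 N. Pads are 22 mm wide; open, the fingers measure 114 mm over their backs; the gripper's body (76 mm by 85 mm) begins 54 mm behind the grasp point. The pads swing forward as they close: fully open they stand 13 mm farther back than shut.
Start: joints at [-1.26, 0.353, 1.633, -0, 1.155, -0.002], TCP at [192.326, -594.675, 223.581] pointing down, gripper open.
Joint ranges: [-2.63, 2.63], [-0.92, 2.1], [0.06, 2.66], [-1.3, 4.44], [0, 2.69], [-3.02, 3.02]. Speed limits (rad/s): [2.22, 2.22, 2.79, 3.14, 3.14, 3.14].

INTERFACE

Orientations are given as [roll, pitch, yaw] about the fixed x, y, z axes, in that order (R = Rz(yaw) Ry(pitch) Rx(roll)).
In Python, from rig import r, eyes gives the robot as it stands. The module is installed in compiled form; this text tells all that it offers.
- The arm moves only by the shell command python3 -m inch 'ROWS' [FORCE]. ROWS is JSON, a list of rows, each a list of 7 numbers: the shift along the tool's x, y, z in m, then the turn, a rotation vector about the tool's x, y, z in degrees, then the closure, from -1 (fully open) to 1 (shut). In form: [[x, y, z, rx, ry, rz, gripper], ...]. A call has 1 to 8 rows; each row shifts and turns the commanded pose from where the row before left it, along the tool's axes as they then stand; what a row does not reach is not made up. A row lasts 1/10 s, in which the tool goes at most 50 mm and 8.59 degrees, less where a joint would pass 70% of its speed; a pose out of reach is approached as far as the arm can. A call with a gripper value outside its range is refused whole. The fingers move at their own pace and stop on an object; FORCE is the grip in N (left out, the last holds). Time passes only in rows, so rows that do not move let the fingers close. It gives the time, the measured TCP pose, the force, the opening and the grip force at its end, in the units of the state.
- r.sense(): the state, without advancing time (a new reading comes with each control period).
- eyes.grab_frame(name): name is "side" or "top"; returns a dict with "img" (400x640x3 uint8, blue, green, red), "fx", "fy", "cx", "cy" (pixels), "D" ([k1, k2, p1, p2, k3] as OpenCV has them; the pictures are not rectified), "R" (3x3) and "t" (3): a world point X has camera coordinates R X + t. Camera axes: x right, y down, z forward; pixel columns grow to the right and rows downward; lengths in mm; the calibration is good to about 2 mm. A picture is of the moment at which its call begins. There is no depth.
- r.sign_off(): hands the job in; it is judged then, once.
The state is a dict: "clock": time; "qpos": joint angles; "qvel": joint speeds; "joint_efforts": joint torques, N m; "eef_pos": TCP position; "tcp_rot": TCP orientation; "contact_force": force on the tool from outside, world axes, zero at the start; "wrist_torque": the same for the moment, N m; "opening": opening from 0.0 (shut) to 1.0 (fully open); "grasp_force": force on a finger pad.
Only numpy, scipy, OpenCV 4.12 (cv2) and the standard library are available. Lean on these libraries where they do the work, as an engineer would, in place of code of your own. Each camera call takes 0.05 s, during which the arm holds its last target. There are 200 camera calls.

## Working session

There is one attempt and no reset: what is moved stays moved. The work goes in short steps, Python scripts to look and compute and a shell command to move; the robot and the scene stay as the last step left them, time stands still between calls to the robot, and variables do not carry over. Pictures are saved under pics/ and viewed, at most 10 in all, crops included, and the job is handed in when it is done.

```bash
mkdir -p pics; cat > h.py <<'E'
import numpy as np, cv2
from rig import r, eyes
def K(f): return np.array([[f["fx"],0,f["cx"]],[0,f["fy"],f["cy"]],[0,0,1.]])
def ray(f,px):
    u=cv2.undistortPoints(np.array([[px]],float),K(f),np.array(f["D"],float))[0,0]
    R=np.array(f["R"]);t=np.array(f["t"]).ravel()
    return -R.T@t, R.T@np.array([u[0],u[1],1.])
def onz(f,px,z):
    o,d=ray(f,px); return o+d*(z-o[2])/d[2]
def proj(f,X):
    return cv2.projectPoints(np.array(X,float).reshape(-1,1,3),cv2.Rodrigues(np.array(f["R"],float))[0],np.array(f["t"],float),K(f),np.array(f["D"],float))[0][:,0]
E
python3 - <<'E'
from h import *
print(r.sense())
for n in("top","side"):
    f=eyes.grab_frame(n); cv2.imwrite(f"pics/{n}0.png",f["img"]); print(n,[f[k] for k in("fx","cx","cy")], -np.array(f["R"]).T@np.array(f["t"]).ravel())
E
```

```text
{'clock': 0.0, 'qpos': array([-1.26045489e+00,  3.53673565e-01,  1.63415847e+00, -1.39057448e-05,
        1.15523406e+00, -2.44570804e-03]), 'qvel': array([ 1.95003011e-03, -7.31848372e-05,  2.54431824e-03, -1.85841000e-03,
        1.18459346e-03,  1.77341207e-03]), 'joint_efforts': array([-2.06538214e-03, -6.05261850e+01, -3.42068160e+01, -2.18614796e-04,
        9.33528703e-03,  2.62637059e-05]), 'eef_pos': array([ 192.13103817, -594.19419944,  222.83542188]), 'tcp_rot': array([-3.14011918e+00,  9.11027903e-06,  3.12792778e-01]), 'contact_force': array([-0.31653376,  0.5182103 ,  0.45090262]), 'wrist_torque': array([ 0.02844759, -0.00266587, -0.00132646]), 'grasp_force': 0.0, 'opening': 1.0030681658527598}
top [419.57927914584104, 325.4179667176162, 200.46330667986643] [ 438.64483166   31.19282979 1381.18937054]
side [434.59196922642093, 312.3888803183851, 203.92622724347996] [133.89596446 791.48150778 941.49312445]
```

View pics/top0.png

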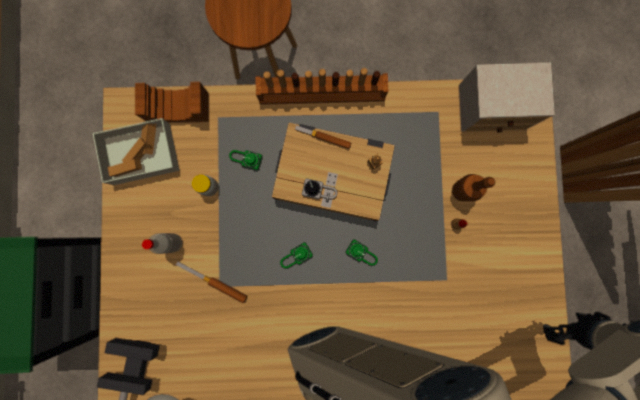

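View pics/side0.png

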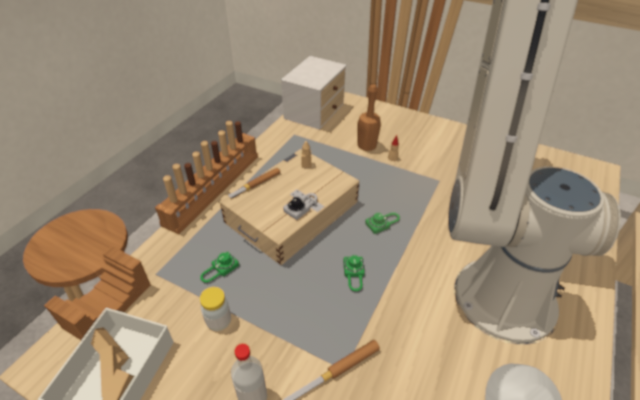

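The steel-grey lock with the black dial is at top (312,188) and side (297,205). The green look-alikes at top (245,160), (297,256) and (362,253) lie on the mat and are not meant. The steel one fits because it is on the chest at the staple. I'll confirm it in an enlarged crop.

```bash
python3 - <<'E'
from h import *
a=cv2.imread("pics/top0.png")[165:220,285:355]; b=cv2.imread("pics/side0.png")[180:230,270:334]
a=cv2.resize(a,(700,550)[:2],interpolation=cv2.INTER_CUBIC)[:, :]
b=cv2.resize(b,(704,550),interpolation=cv2.INTER_CUBIC)
cv2.imwrite("pics/c1.png",cv2.resize(a,(700,550)));cv2.imwrite("pics/c2.png",b)
E
```

```text
(no output)
```

View pics/c1.png

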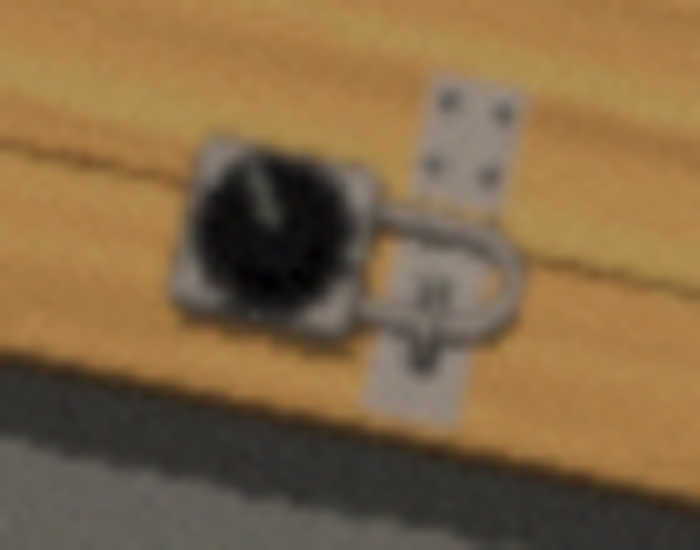

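View pics/c2.png

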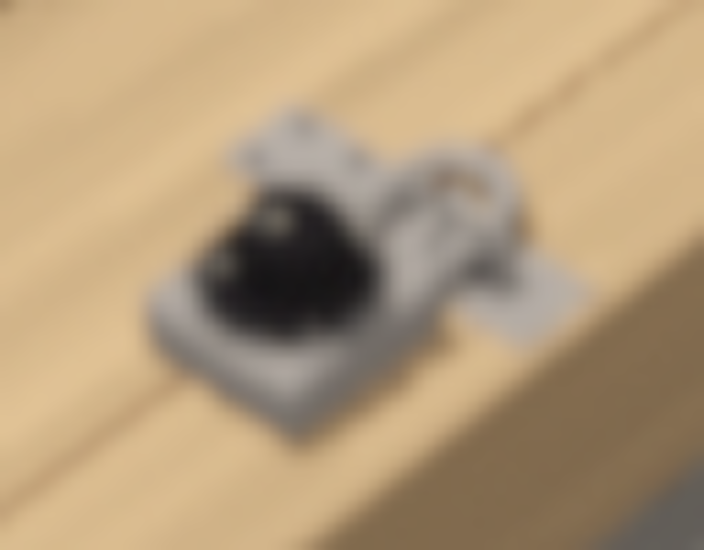

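The crops confirm it: a grey case with a black dial, and the shackle running to the right through the staple at crop (425,320), which is top pixel (327.5,197). The white pointer points up-left, about +120° from the shackle direction. Next I'll measure it.

```bash
cat >> h.py <<'E'
def dark(f,c,w=16,th=55):
    g=f["img"].max(2); m=np.zeros_like(g); x,y=c
    m[y-w:y+w,x-w:x+w]=(g[y-w:y+w,x-w:x+w]<th)*255
    n,l,s,ce=cv2.connectedComponentsWithStats(m)
    i=1+np.argmax(s[1:,4]); return ce[i],s[i]
E
python3 - <<'E'
from h import *
f=eyes.grab_frame("top"); s=eyes.grab_frame("side")
for th in (45,60,75):
    ct,st=dark(f,(312,188),14,th); cs,ss=dark(s,(297,204),12,th)
    o1,d1=ray(f,ct);o2,d2=ray(s,cs)
    A=np.stack([d1,-d2],1);k=np.linalg.lstsq(A,o2-o1,rcond=None)[0]
    print(th,ct,st,cs,ss,onz(f,ct,124),(o1+d1*k[0]+o2+d2*k[1])/2,(o1+d1*k[0]-o2-d2*k[1]))
P=lambda u,v,z:onz(f,(285+u/10-.45,165+v/10-.45),z)[:2]
C=[P(*c,112) for c in((212,137),(383,172),(350,345),(172,305))]
print("case",np.round(C,1),np.mean(C,0)); 
for a,b in((0,1),(3,2)): d=C[b]-C[a]; print(np.degrees(np.arctan2(d[1],d[0])),np.linalg.norm(d))
print("mark",P(252,168,122),P(275,222,133),"staple",P(425,325,110), "bend",P(512,280,100))
# chest top corners
for c in((290,124),(394,146),(379,220),(274,202)): print(onz(f,c,90))
E
```

```text
45 [312.00628931 188.44025157] [305 181  15  15 159] [296.57954545 204.59090909] [290 199  13  11  88] [577.05639737  58.8577844  124.        ] [577.71867068  58.92805993 115.86684018] [0.46020871 0.21617617 0.0554242 ]
60 [311.9273743  188.53631285] [305 181  15  16 179] [296.44144144 204.65765766] [290 198  14  12 111] [576.77201098  59.10276465 124.        ] [577.65994935  59.28162053 115.89900114] [0.00417871 0.00196569 0.00050275]
75 [311.77674419 188.59534884] [304 181  17  17 215] [296.37878788 204.61363636] [289 198  15  13 132] [576.60561367  59.56075575 124.        ] [577.48583574  59.75783663 116.53930121] [-0.12140424 -0.05713725 -0.01461187]
case [[610.1  77.4]
 [598.   25.6]
 [545.4  37.1]
 [559.   90.8]] [578.12270898  57.69751852]
-103.19701230024637 53.18118865025139
-104.28009197235144 55.40734055781587
mark [598.9918339   65.16368032] [581.14478968  58.39929743] staple [551.02736928  14.10709802] bend [565.03635739 -13.10832645]
[785.27756324 123.20435244  90.        ]
[ 706.8988492  -199.51630214   90.        ]
[ 477.54073861 -143.95734202   90.        ]
[541.96185009 177.75504892  90.        ]
```

```bash
python3 -m inch '[[0.028,-0.025,0,0,0,0,-1],[0.028,-0.025,0,0,0,0,-1],[0.028,-0.025,0,0,0,0,-1],[0.028,-0.025,0,0,0,0,-1],[0.028,-0.025,0,0,0,0,-1],[0.028,-0.025,0,0,0,0,-1],[0.028,-0.025,0,0,0,0,-1],[0.028,-0.025,0,0,0,0,-1]]' 60
python3 -m inch '[[0.028,-0.025,0,0,0,0,-1],[0.028,-0.025,0,0,0,0,-1],[0.028,-0.025,0,0,0,0,-1],[0.028,-0.025,0,0,0,0,-1],[0.028,-0.025,0,0,0,0,-1],[0.028,-0.025,0,0,0,0,-1],[0.028,-0.025,0,0,0,0,-1],[0.028,-0.025,0,0,0,0,-1]]'
python3 -m inch '[[0.028,-0.025,0,0,0,0,-1],[0.028,-0.025,0,0,0,0,-1],[0.028,-0.025,0,0,0,0,-1],[0,0,0,0,0,-8,-1],[0,0,0,0,0,-8,-1],[0,0,0,0,0,-8,-1],[0,0,0,0,0,-8,-1],[0,0,0,0,0,-8,-1]]'
python3 -m inch '[[0,0,0,0,0,-8,-1],[0,0,0,0,0,-8,-1],[0,0,0,0,0,-8,-1],[0,0,0,0,0,-8,-1],[0,0,0,0,0,-8,-1],[0,0,0,0,0,-8,-1],[0,0,0,0,0,0,-1],[0,0,0,0,0,0,-1]]'
python3 -c "
from rig import r
s=r.sense();print(s)"
```

```text
clock: 1.0
eef_pos: [344.4, -334.1, 223.6]
tcp_rot: [3.141, -0.0, 0.313]
contact_force: [0.4, -0.3, -0.5]
opening: 0.999
grasp_force: 0.0
clock: 1.8
eef_pos: [496.0, -74.7, 223.6]
tcp_rot: [3.141, -0.0, 0.313]
contact_force: [-0.2, 0.8, 0.4]
opening: 1.0
grasp_force: 0.0
clock: 2.6
eef_pos: [552.2, 21.1, 223.4]
tcp_rot: [-3.141, 0.0, 1.017]
contact_force: [0.3, 0.2, -0.3]
opening: 1.001
grasp_force: 0.0
clock: 3.4
eef_pos: [552.3, 21.0, 223.5]
tcp_rot: [-3.141, -0.0, 1.845]
contact_force: [-0.7, 0.4, -0.2]
opening: 0.996
grasp_force: 0.0
{'clock': 3.4, 'qpos': array([ 3.52408344e-02,  2.41220437e-01,  1.78933367e+00, -1.26970592e-05,
        1.11121611e+00, -2.38549691e-01]), 'qvel': array([ 1.73388126e-03,  6.85140022e-05, -1.26648475e-03, -6.61676634e-04,
       -1.35544622e-03,  4.42507339e-03]), 'joint_efforts': array([ 2.59140697e-04, -5.14702177e+01, -3.33119631e+01, -7.73519187e-04,
        2.27062199e-03, -3.21174748e-01]), 'eef_pos': array([552.26776778,  20.96737984, 223.49027153]), 'tcp_rot': array([-3.14141743e+00, -3.09014404e-05,  1.84459248e+00]), 'contact_force': array([-0.70373608,  0.37767327, -0.17031347]), 'wrist_torque': array([ 0.00081996, -0.01626791, -0.01314973]), 'grasp_force': 0.0, 'opening': 0.9961118450905778}
```

```bash
python3 -m inch '[[0.015,0.0173,0,0,0,0,-1],[0.015,0.0173,0,0,0,0,-1],[0,0,0.025,0,0,0,-1],[0,0,0.025,0,0,0,-1],[0,0,0.02,0,0,0,-1],[0,0,0.012,0,0,0,-1],[0,0,0.008,0,0,0,-1],[0,0,0,0,0,0,-1]]' 50
python3 -c "
from h import *
a=eyes.grab_frame('side')['img'][140:240,220:350];b=eyes.grab_frame('top')['img'][130:230,250:380]
cv2.imwrite('pics/c3.png',cv2.resize(np.vstack([a,b])[:],(650,600*10//10),interpolation=cv2.INTER_CUBIC) if 0 else cv2.resize(np.hstack([a,b]),(800,308),interpolation=cv2.INTER_CUBIC))"
```

```text
clock: 4.2
eef_pos: [577.0, 59.2, 132.9]
tcp_rot: [-3.14, -0.0, 1.848]
contact_force: [-0.1, 1.0, -0.2]
opening: 1.001
grasp_force: 0.0
```

View pics/c3.png

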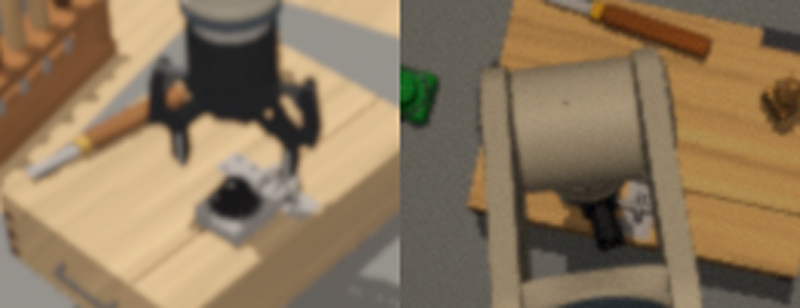

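```bash
python3 -c "
from h import *
f=eyes.grab_frame('side')
for z in(116,130,140,150):print(z,proj(f,[[577,59,z],[577+41,59+12,z],[577-41,59-12,z],[540,59,z]]).round(1).tolist())
g=cv2.resize(f['img'][170:220,260:335],(750,500),interpolation=cv2.INTER_CUBIC);cv2.imwrite('pics/c4.png',g)"
```

```text
116 [[296.7, 204.6], [281.6, 202.4], [312.0, 206.9], [308.6, 209.2]]
130 [[296.6, 200.9], [281.3, 198.7], [312.0, 203.2], [308.5, 205.5]]
140 [[296.5, 198.2], [281.2, 196.0], [312.0, 200.5], [308.5, 202.8]]
150 [[296.4, 195.5], [281.0, 193.3], [312.0, 197.8], [308.5, 200.0]]
```

View pics/c4.png

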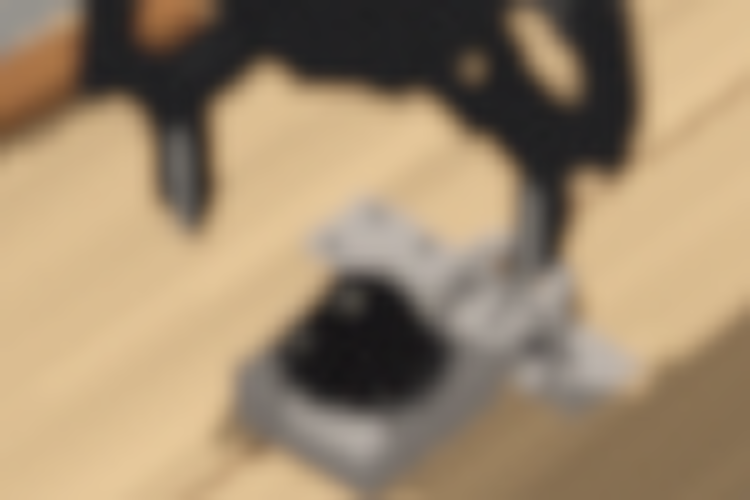

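The side crop shows open fingertips at about (279,193) and (314,196), straddling the knob in plan but higher than the knob at (296,204). The pads swing forward as they close, so I'll close them and check the opening.

```bash
python3 -m inch '[[0,0,0,0,0,0,1],[0,0,0,0,0,0,1],[0,0,0,0,0,0,1],[0,0,0,0,0,0,1],[0,0,0,0,0,0,1],[0,0,0,0,0,0,1],[0,0,0,0,0,0,1],[0,0,0,0,0,0,1]]' 50
python3 -c "
from h import *
f=eyes.grab_frame('side')
g=cv2.resize(f['img'][170:220,260:335],(750,500),interpolation=cv2.INTER_CUBIC);cv2.imwrite('pics/c5.png',g)"
```

```text
clock: 5.15
eef_pos: [577.3, 59.3, 133.5]
tcp_rot: [-3.141, -0.0, 1.849]
contact_force: [0.6, 0.1, -0.5]
opening: 0.005
grasp_force: 0.0
```

View pics/c5.png

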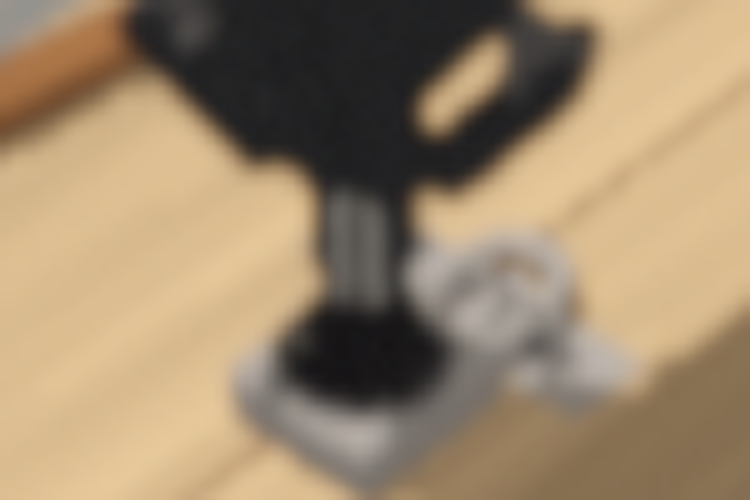

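Shut with nothing between the pads. The tips at about (296,201) are still above the knob at z≈130+. I'll touch the knob top gently with the closed tips to gauge the height.

```bash
python3 -m inch '[[0,0,0.001,0,0,0,1],[0,0,0.001,0,0,0,1],[0,0,0,0,0,0,1]]'|egrep "eef|force"
python3 -m inch '[[0,0,0.001,0,0,0,1],[0,0,0.001,0,0,0,1],[0,0,0,0,0,0,1]]'|egrep "eef|force"
```

```text
eef_pos: [577.2, 59.3, 131.4]
contact_force: [-0.7, 1.0, 0.0]
grasp_force: 0.0
eef_pos: [577.3, 59.3, 129.4]
contact_force: [0.5, 0.1, 0.1]
grasp_force: 0.0
```

```bash
for i in 1; do python3 -m inch '[[0,0,0.001,0,0,0,1],[0,0,0.001,0,0,0,1],[0,0,0,0,0,0,1]]'|egrep "eef|contact"; done
python3 -m inch '[[0,0,0.001,0,0,0,1],[0,0,0.001,0,0,0,1],[0,0,0,0,0,0,1]]'|egrep "eef|contact"
python3 -c "
from h import *
f=eyes.grab_frame('side')
i=f['img'].astype(int)
print(i[196:212,294:299].max(2))
for z in (133,115,112):print(z,proj(f,[[577.3,59.3,z]]))
"
```

```text
eef_pos: [577.3, 59.3, 127.4]
contact_force: [0.1, -0.4, -0.5]
eef_pos: [577.4, 59.3, 125.5]
contact_force: [-0.6, 0.5, -0.2]
[[100  92  98 101  80]
 [ 98  92  97 100  81]
 [ 97  89  95 100  81]
 [ 96  88  92  99  83]
 [ 93  87  91 100  87]
 [ 84  80  87  97  86]
 [ 65  64  70  79  72]
 [ 40  42  46  52  48]
 [ 26  27  28  32  30]
 [ 23  25  24  26  24]
 [ 23  24  26  25  24]
 [ 24  25  25  26  27]
 [ 28  28  27  28  30]
 [ 45  38  36  39  41]
 [ 80  71  65  66  65]
 [126 119 114 109  99]]
133 [[296.39787329 200.16142377]]
115 [[296.55942137 204.94151591]]
112 [[296.58602041 205.72845993]]
```

```bash
python3 -m inch '[[0,0,0.001,0,0,0,1],[0,0,0.001,0,0,0,1],[0,0,0,0,0,0,1]]'|egrep "eef|contact"
python3 -m inch '[[0,0,0.001,0,0,0,1],[0,0,0.001,0,0,0,1],[0,0,0,0,0,0,1]]'|egrep "eef|contact"
```

```text
eef_pos: [577.6, 59.4, 125.2]
contact_force: [-5.6, 0.2, 17.2]
eef_pos: [577.7, 59.4, 125.0]
contact_force: [-12.5, -1.5, 34.0]
```

```bash
python3 -c "
from h import *
f=eyes.grab_frame('side')
g=cv2.resize(f['img'][170:220,260:335],(750,500),interpolation=cv2.INTER_CUBIC);cv2.imwrite('pics/c6.png',g)"
```

```text
(no output)
```

View pics/c6.png

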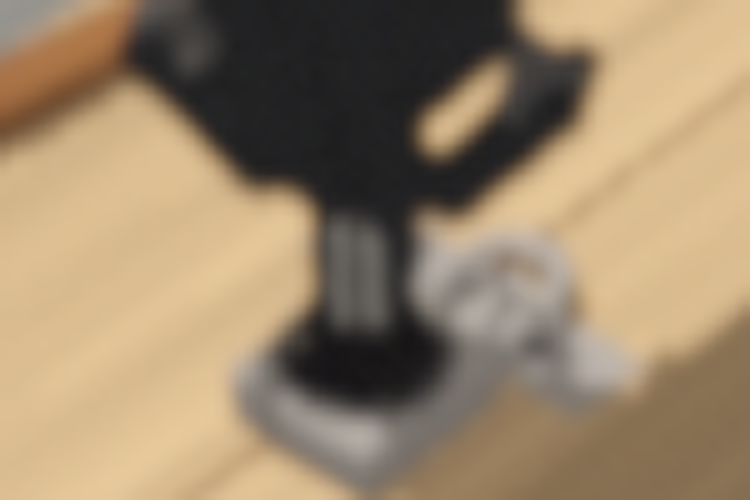

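The closed tips touch the knob top at TCP z≈125.3, so the knob (18 mm tall) wants TCP at about 110. I'll back off, open, descend and close.

```bash
python3 -m inch '[[0,0,-0.008,0,0,0,1],[0,0,0,0,0,0,-1],[0,0,0,0,0,0,-1],[0,0,0,0,0,0,-1],[0,0,0,0,0,0,-1],[0,0,0,0,0,0,-1],[0,0,0,0,0,0,-1],[0,0,0,0,0,0,-1]]'|egrep "eef|contact|open"
python3 -m inch '[[0,0,0.007,0,0,0,-1],[0,0,0.006,0,0,0,-1],[0,0,0.006,0,0,0,-1],[0,0,0,0,0,0,-1]]'|egrep "eef|contact|open"
python3 -m inch '[[0,0,0,0,0,0,1],[0,0,0,0,0,0,1],[0,0,0,0,0,0,1],[0,0,0,0,0,0,1],[0,0,0,0,0,0,1],[0,0,0,0,0,0,1],[0,0,0,0,0,0,1]]' 50
```

```text
eef_pos: [577.3, 59.3, 129.4]
contact_force: [-0.5, -0.2, -1.0]
opening: 0.999
eef_pos: [576.6, 59.2, 109.3]
contact_force: [0.4, 0.5, -0.1]
opening: 0.998
clock: 9.0
eef_pos: [578.0, 59.5, 111.3]
tcp_rot: [3.14, 0.0, 1.849]
contact_force: [-0.2, -0.0, 5.2]
opening: 0.324
grasp_force: 49.3
```

```bash
python3 -m inch '[[0,0,-0.0005,0,0,8,1],[0,0,0,0,0,8,1],[0,0,0,0,0,8,1],[0,0,0,0,0,8,1],[0,0,0,0,0,8,1],[0,0,0,0,0,8,1],[0,0,0,0,0,8,1],[0,0,0,0,0,0,1]]'|egrep "eef|contact|open|rot|grasp"
python3 -m inch '[[0,0,0,0,0,8,1],[0,0,0,0,0,8,1],[0,0,0,0,0,8,1],[0,0,0,0,0,8,1],[0,0,0,0,0,8,1],[0,0,0,0,0,8,1],[0,0,0,0,0,8,1],[0,0,0,0,0,8,1]]'|egrep "eef|contact|open|rot|grasp"
python3 -m inch '[[0,0,0,0,0,0,1],[0,0,0,0,0,0,1],[0,0,0,0,0,0,1]]'
python3 - <<'E'
from h import *
f=eyes.grab_frame("top"); s=eyes.grab_frame("side")
a=cv2.resize(f["img"][165:220,285:355],(400,314),interpolation=cv2.INTER_CUBIC);b=cv2.resize(s["img"][180:230,270:334],(400,314),interpolation=cv2.INTER_CUBIC)
cv2.imwrite("pics/c7.png",np.hstack([a,b])); print(r.sense()["wrist_torque"],r.sense()["qpos"])
E
```

```text
eef_pos: [577.9, 59.3, 111.3]
tcp_rot: [3.141, -0.001, 0.869]
contact_force: [1.3, 0.4, 1.7]
opening: 0.326
grasp_force: 49.6
eef_pos: [577.6, 58.8, 111.3]
tcp_rot: [3.141, -0.001, -0.246]
contact_force: [1.1, -4.0, 2.6]
opening: 0.327
grasp_force: 49.7
clock: 10.9
eef_pos: [577.6, 59.0, 111.3]
tcp_rot: [3.141, -0.001, -0.241]
contact_force: [1.3, -5.7, 3.6]
opening: 0.329
grasp_force: 49.8
[-0.9645025  -0.10666293 -0.01516184] [ 9.95488779e-02  4.14538879e-01  1.82477355e+00 -6.66197320e-04
  9.01950560e-01  1.91312522e+00]
```

View pics/c7.png

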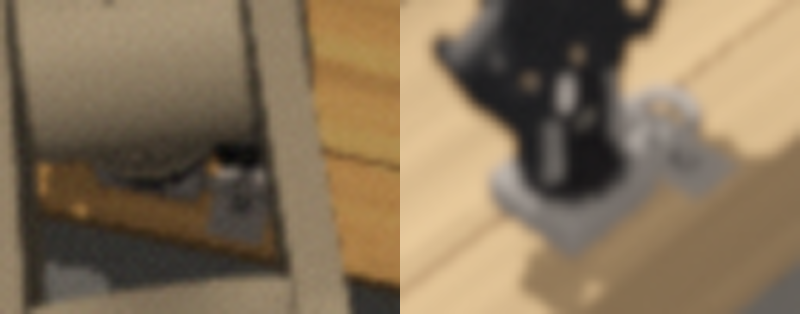

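```bash
python3 -m inch '[[0,0,0,0,0,0,-1],[0,0,0,0,0,0,-1],[0,0,0,0,0,0,-1],[0,0,0,0,0,0,-1],[0,0,0,0,0,0,-1],[0,0,-0.02,0,0,0,-1],[0,0,-0.025,0,0,0,-1],[0,0,-0.025,0,0,0,-1]]'|egrep "eef|contact|open|rot|grasp"
python3 - <<'E'
from h import *
s=eyes.grab_frame("side"); g=s["img"].max(2)
i0=cv2.imread("pics/side0.png").max(2)
print(g[194:214,284:312])
for z in (105,115):
  for a in range(-120,240,30):
    t=np.radians(-103.7+a); p=proj(s,[[577.5+19*np.cos(t),59.2+19*np.sin(t),z]])[0]
    v=lambda im:cv2.getRectSubPix(im,(3,3),(float(p[0]),float(p[1]))).mean().round()
    print(z,a,p.round(1),v(i0),v(g))
f=eyes.grab_frame("top"); cv2.imwrite("pics/t8.png",f["img"]); cv2.imwrite("pics/s8.png",s["img"])
E
```

```text
eef_pos: [577.0, 59.4, 181.6]
tcp_rot: [3.141, 0.001, -0.245]
contact_force: [0.4, -0.1, -0.5]
opening: 1.002
grasp_force: 0.0
[[225 225 225 224 220 214 203 190 176 170 178 185 187 187 187 187 184 177
  172 182 198 209 213 211 205 199 195 194]
 [226 225 223 220 216 210 203 195 186 180 181 184 186 185 185 185 184 178
  174 179 189 196 199 194 184 176 175 179]
 [224 222 219 215 213 211 208 205 202 194 183 178 177 175 174 179 183 183
  182 183 184 185 183 175 165 160 170 182]
 [221 217 214 213 212 212 213 213 209 196 172 154 148 145 148 163 176 180
  183 183 180 175 168 161 156 154 169 185]
 [216 214 212 212 213 215 216 214 203 177 140 110  98 102 118 141 157 164
  172 176 170 160 153 149 150 149 160 175]
 [213 212 213 214 216 217 216 206 181 139  94  64  59  78 103 116 122 132
  153 165 158 145 139 141 148 149 150 162]
 [213 213 215 217 219 218 210 189 147  93  55  43  49  70  85  84  79  93
  128 151 151 137 136 146 156 153 146 156]
 [214 216 218 219 218 210 192 158 107  59  40  38  44  55  60  53  48  61
   98 129 137 133 144 159 162 150 143 156]
 [217 219 220 219 211 192 160 115  69
[... 1434 characters left out ...]
0
105 -60 [303.3 208.5] 98.0 65.0
105 -30 [303.2 206. ] 71.0 39.0
105 0 [301.3 204. ] 32.0 31.0
105 30 [298.2 202.8] 29.0 37.0
105 60 [294.7 203. ] 32.0 35.0
105 90 [291.6 204.3] 40.0 43.0
105 120 [289.9 206.5] 55.0 68.0
105 150 [290. 209.] 97.0 98.0
105 180 [291.8 211.1] 133.0 116.0
105 210 [295.  212.3] 151.0 131.0
115 -120 [298.5 209.5] 77.0 51.0
115 -90 [301.6 208.2] 66.0 40.0
115 -60 [303.3 205.9] 73.0 40.0
115 -30 [303.2 203.4] 75.0 58.0
115 0 [301.3 201.3] 66.0 70.0
115 30 [298.1 200.2] 40.0 74.0
115 60 [294.6 200.4] 72.0 55.0
115 90 [291.5 201.7] 63.0 106.0
115 120 [289.8 203.9] 77.0 101.0
115 150 [289.8 206.4] 56.0 70.0
115 180 [291.7 208.5] 59.0 53.0
115 210 [294.9 209.7] 67.0 50.0
```

```bash
python3 - <<'E'
from h import *
s=cv2.imread("pics/s8.png")[186:216,278:318];a=cv2.imread("pics/side0.png")[186:216,278:318]
g=lambda i:cv2.resize(np.clip(i.astype(float)*1.5,0,255).astype(np.uint8),(400,300),interpolation=cv2.INTER_CUBIC)
t=cv2.imread("pics/t8.png")[170:210,290:343]
cv2.imwrite("pics/c8.png",np.vstack([np.hstack([g(a),g(s)]),np.hstack([g(t),g(t)*0])]))
E
```

```text
(no output)
```

View pics/c8.png

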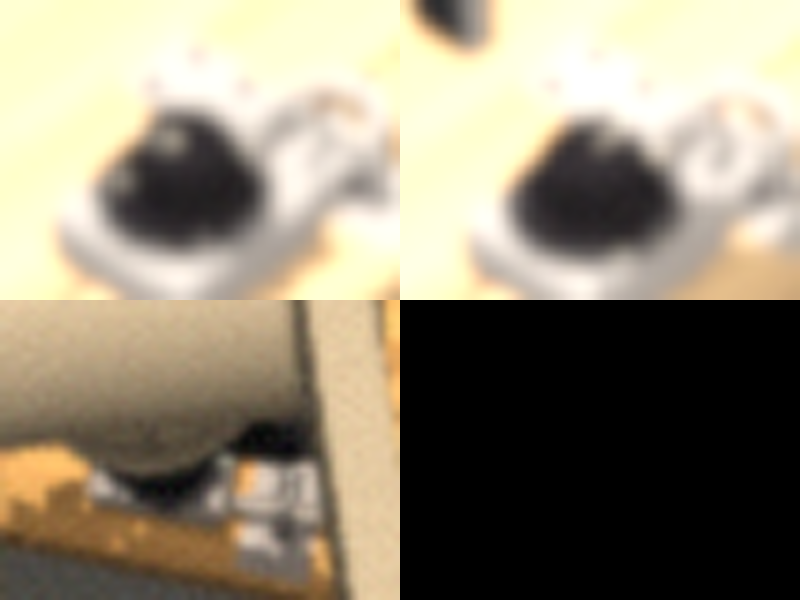

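The pointer was at upper left and now points to the upper right, towards the shackle, which matches the 0 click. The lock sits about 1 px right of where it was, so I'll measure its position before regripping.

```bash
python3 - <<'E'
from h import *
s=eyes.grab_frame("side"); s0=dict(s,img=cv2.imread("pics/side0.png"))
for th in(45,60,75):
    c0,_=dark(s0,(297,206),10,th);c1,_=dark(s,(297,206),10,th)
    p0,p1=onz(s,c0,116),onz(s,c1,116); d=p1-p0
    print(th,c0,c1,d[:2], "along lock x,y", d[0]*np.cos(np.radians(-103.7))+d[1]*np.sin(np.radians(-103.7)), d[0]*np.cos(np.radians(-13.7))+d[1]*np.sin(np.radians(-13.7)))
# shackle/case edge orientation check: case front edge via bright mask
E
```

```text
45 [296.57471264 204.65517241] [296.98969072 205.30927835] [-2.27697916  1.69182821] along lock x,y -1.1044186819597162 -2.6128865539092474
60 [296.47321429 204.69642857] [296.91525424 205.38983051] [-2.41869511  1.78990261] along lock x,y -1.166139042345431 -2.7737983212495108
75 [296.41984733 204.64122137] [297.10071942 205.42446043] [-3.16818848  1.78608321] along lock x,y -0.9849196855379794 -3.5010633632481176
```

```bash
python3 -m inch '[[-0.002,0,0.025,0,0,0,-1],[0,0,0.025,0,0,0,-1],[0,0,0.012,0,0,0,-1],[0,0,0.007,0,0,0,-1],[0,0,0,0,0,0,-1]]'|egrep "eef|contact|open|rot|grasp"
python3 -m inch '[[0,0,0,0,0,0,1],[0,0,0,0,0,0,1],[0,0,0,0,0,0,1],[0,0,0,0,0,0,1],[0,0,0,0,0,0,1],[0,0,0,0,0,0,1],[0,0,0,0,0,0,1],[0,0,0,0,0,0,1]]' 60
python3 -m inch '[[0,-0.003,0,0,0,0,1],[0,-0.003,0,0,0,0,1],[0,-0.003,0,0,0,0,1],[0,0,0,0,0,0,1]]'
```

```text
eef_pos: [574.9, 59.7, 111.1]
tcp_rot: [3.141, 0.002, -0.246]
contact_force: [0.1, 0.5, -0.3]
opening: 1.003
grasp_force: 0.0
clock: 13.25
eef_pos: [575.8, 59.7, 113.0]
tcp_rot: [-3.141, -0.001, -0.246]
contact_force: [-1.4, -1.0, 6.6]
opening: 0.32
grasp_force: 58.6
clock: 13.65
eef_pos: [578.0, 67.9, 113.0]
tcp_rot: [3.141, -0.001, -0.245]
contact_force: [-1.3, -4.0, 7.0]
opening: 0.32
grasp_force: 58.7
```

```bash
python3 -m inch '[[0,-0.003,-0.001,0,0,0,1],[0,-0.003,0,0,0,0,1],[0,0,0,0,0,0,1]]'|egrep "eef|contact|rot"
python3 -m inch '[[0,-0.003,0,0,0,0,1],[0,-0.003,0,0,0,0,1],[0,0,0,0,0,0,1]]'|egrep "eef|contact|rot"
python3 -m inch '[[0,-0.003,0,0,0,0,1],[0,-0.003,0,0,0,0,1],[0,0,0,0,0,0,1]]'|egrep "eef|contact|rot"
```

```text
eef_pos: [579.1, 74.8, 113.1]
tcp_rot: [-3.141, 0.0, -0.245]
contact_force: [-1.3, -0.0, 0.7]
eef_pos: [580.4, 79.9, 113.1]
tcp_rot: [3.141, 0.0, -0.245]
contact_force: [-0.5, -3.7, 1.4]
eef_pos: [581.9, 85.8, 113.1]
tcp_rot: [3.141, 0.0, -0.245]
contact_force: [-1.5, -4.5, 2.2]
```

```bash
python3 -m inch '[[0,-0.003,0,0,0,0,1],[0,-0.003,0,0,0,0,1],[0,0,0,0,0,0,1]]'|egrep "eef|contact|rot"
python3 -m inch '[[0,-0.003,0,0,0,0,1],[0,-0.002,0,0,0,0,1],[0,0,0,0,0,0,1]]'|egrep "eef|contact|rot"
python3 -m inch '[[0,-0.002,0,0,0,0,1],[0,0,0,0,0,0,1]]'|egrep "eef|contact|rot"
```

```text
eef_pos: [583.4, 91.7, 113.1]
tcp_rot: [3.141, 0.0, -0.245]
contact_force: [-2.1, -3.3, 2.0]
eef_pos: [584.6, 96.5, 113.1]
tcp_rot: [3.141, 0.0, -0.246]
contact_force: [-2.2, -4.2, 3.2]
eef_pos: [585.0, 98.3, 113.1]
tcp_rot: [3.141, 0.0, -0.246]
contact_force: [-1.4, -3.5, 2.6]
```

```bash
python3 -m inch '[[0,-0.002,0,0,0,0,1],[0,0,0,0,0,0,1]]'|egrep "eef|contact"
python3 -m inch '[[0,-0.002,0,0,0,0,1],[0,0,0,0,0,0,1]]'|egrep "eef|contact"
python3 -m inch '[[0,-0.002,0,0,0,0,1],[0,0,0,0,0,0,1]]'|egrep "eef|contact"
```

```text
eef_pos: [585.1, 98.9, 113.1]
contact_force: [-2.1, -11.8, 4.7]
eef_pos: [585.2, 99.3, 113.1]
contact_force: [-3.9, -19.5, 7.1]
eef_pos: [585.2, 99.6, 113.1]
contact_force: [-5.9, -28.4, 10.6]
```

```bash
python3 -m inch '[[0,0,0,0,0,0,1],[0,0.006,0,0,0,0,1],[0,0.008,0,0,0,0,1],[0,0.008,0,0,0,0,1],[0,0.008,0,0,0,0,1],[0,0,0,0,0,0,1]]'|egrep "eef|contact|rot"
python3 -m inch '[[0,0.007,0,0,0,0,1],[0,0.007,0,0,0,0,1],[0,0.007,0,0,0,0,1],[0,0.007,0,0,0,0,1],[0,0,0,0,0,0,1],[0,0,0,0,0,0,1]]'|egrep "eef|contact|rot|grasp"
```

```text
eef_pos: [579.2, 74.4, 113.1]
tcp_rot: [3.141, -0.0, -0.246]
contact_force: [0.6, -3.1, 0.9]
eef_pos: [572.1, 47.1, 113.1]
tcp_rot: [3.14, 0.0, -0.246]
contact_force: [-0.5, -3.2, 3.5]
grasp_force: 60.2
```

```bash
python3 -m inch '[[0,0,-0.003,0,0,0,1],[0,0,-0.003,0,0,0,1],[0,0,-0.003,0,0,0,1],[0,0,0,0,0,0,1]]' 80|egrep "eef|contact|rot|grasp"
python3 -m inch '[[0,0,-0.005,0,0,0,1],[0,0,-0.005,0,0,0,1],[0,0,-0.005,0,0,0,1],[0,0,0,0,0,0,1]]'|egrep "eef|contact|rot|grasp"
```

```text
eef_pos: [572.6, 48.4, 122.4]
tcp_rot: [-3.141, -0.0, -0.245]
contact_force: [-0.6, 0.3, -4.1]
grasp_force: 78.9
eef_pos: [573.2, 48.2, 138.1]
tcp_rot: [-3.141, -0.001, -0.246]
contact_force: [-0.3, -0.5, -3.3]
grasp_force: 79.0
```

Free, carrying about 3.3 N, which is the lock's weight. Now lifting clear.

```bash
python3 -m inch '[[0,0,-0.015,0,0,0,1],[0,0,-0.015,0,0,0,1],[0,0,-0.015,0,0,0,1],[0,0,-0.015,0,0,0,1],[0,0,-0.015,0,0,0,1],[0,0,-0.015,0,0,0,1],[0,0,-0.01,0,0,0,1],[0,0,0,0,0,0,1]]'
python3 -m inch '[[0,-0.005,-0.005,0,0,0,1],[0,-0.005,-0.005,0,0,0,1],[0,0,0,0,0,0,1],[0,0,0,0,0,0,1],[0,0,0,0,0,0,1],[0,0,0,0,0,0,1]]'
python3 - <<'E'
from h import *
s=eyes.grab_frame("side"); i=s["img"]
cv2.imwrite("pics/s9.png",i)
p=proj(s,[[573,48,z] for z in(90,205,220,250)]);print(p.round(1))
# steel-grey (low saturation, bright) pixels near the expected lock place
h=cv2.cvtColor(i,cv2.COLOR_BGR2HSV); m=((h[...,1]<45)&(h[...,2]>90)).astype(np.uint8)*255
m[:130]=0;m[230:]=0;m[:,:240]=0;m[:,370:]=0
n,l,st,c=cv2.connectedComponentsWithStats(m)
for k in range(1,n):
    if st[k,4]>25:print(st[k],c[k], cv2.minAreaRect(np.argwhere(l==k)[:,::-1].astype(np.float32)))
E
```

```text
clock: 18.75
eef_pos: [573.3, 48.2, 238.4]
tcp_rot: [-3.141, -0.002, -0.246]
contact_force: [-0.2, -0.2, -3.3]
opening: 0.307
grasp_force: 79.2
clock: 19.35
eef_pos: [574.8, 57.8, 246.8]
tcp_rot: [3.141, 0.001, -0.246]
contact_force: [-0.1, -0.2, -3.6]
opening: 0.31
grasp_force: 79.2
[[300.1 209.4]
 [299.3 178. ]
 [299.2 173.6]
 [299.  164.5]]
[243 130  21   7  82] [253.67073171 131.85365854] ((253.0, 133.0), (6.0, 20.0), 90.0)
[ 304  141   66   89 2146] [348.3527493  183.69524697] ((336.5, 185.0), (88.0, 65.0), 90.0)
[251 152  34  27 211] [269.16113744 164.05687204] ((267.5000305175781, 168.50001525878906), (9.899495124816895, 36.769554138183594), 45.0)
[283 167  27  15 175] [295.61142857 174.21142857] ((296.21649169921875, 174.2628936767578), (13.531482696533203, 26.200220108032227), 87.39744567871094)
[292 190  31  21 212] [307.07075472 200.27358491] ((306.7529296875, 199.88821411132812), (32.28922653198242, 7.746346473693848), 32.47119140625)
```

```bash
python3 - <<'E'
from h import *
s=eyes.grab_frame("side"); i=s["img"]; h=cv2.cvtColor(i,cv2.COLOR_BGR2HSV)
for d in(60,98):
  for z in (195,233,270): print(d,z,proj(s,[[574.8-.243*d,57.8-.97*d,z]]).round(1))
q=proj(s,[[551,-37,233]])[0].astype(int)
print(q); print(h[q[1]-14:q[1]+15,q[0]-16:q[0]+14:1,1])
x=r.sense(); print(x["clock"],x["qvel"].round(3),x["grasp_force"],x["contact_force"],x["wrist_torque"])
E
```

```text
60 195 [[312.4 172. ]]
60 233 [[312.5 160.8]]
60 270 [[312.5 149.4]]
98 195 [[321.8 165.4]]
98 233 [[322.1 154.3]]
98 270 [[322.3 142.9]]
[322 154]
[[ 20  43  46  47  34  21  52  67  73  77  80  82  85  87  87  88  89  89
   89  89  89  89  88  88  87  89  88  88  88  89]
 [  8   7  12   7   7  15  27  37  49  58  65  72  77  80  82  85  87  87
   88  89  88  88  88  88  88  88  89  89  88  88]
 [  0   8   8   8   0  13  18  21  27  34  40  49  58  62  68  73  78  84
   85  85  87  88  88  89  88  88  88  89  88  89]
 [  9  16  22  14  11  13  18  17  16  19  21  25  30  35  42  51  59  68
   73  77  82  84  86  87  89  88  88  88  89  89]
 [  8  44  67  57  25  18  16  14  16  16  16  17  17  19  22  25  33  41
   51  61  66  74  78  83  85  87  87  88  89  89]
 [ 47  93 103  81  40  19  17  16  16  16  16  16  16  16  16  17  17  21
   27  34  40  50  59  66  72  78  83  85  87  87]
 [ 84 111 111  90  47  23  16  16  16  16  16  16  14  16  16  16  16  16
   16  17  21  25  32  41  48  58  67  73  77  81]
 [102 115 115  91  50  23  18  16  14  16  16  16  16  14  16  16  16  16
   
[... 2117 characters left out ...]
  88
   87  87  85  83  78  73  63  50  36  22  17  16]
 [ 68  76  88 102 110 105  89  63  49  58  77  85  87  88  87  88  87  87
   87  86  86  86  85  83  79  73  61  46  30  22]
 [ 39  44  57  71  89  98  93  80  72  81  89  89  88  88  88  87  87  86
   86  87  85  86  87  86  86  85  78  69  56  42]
 [ 22  29  32  42  63  84  96  93  92  92  92  90  88  87  87  87  86  87
   85  85  86  87  87  89  89  88  86  82  74  66]
 [ 21  24  28  29  45  75  93  96  95  93  90  89  87  87  87  86  87  85
   85  86  87  88  89  89  89  88  89  87  83  78]]
19.45 [-0.002 -0.001 -0.001  0.     0.002  0.002] 79.23842668533325 [ 0.13812454  0.06282403 -2.61306346] [ 0.07065342 -0.02668714  0.01738724]
```

```bash
python3 -c "
from rig import r
print(r.sign_off())"
```

```text
the job is handed in; nothing more can be done
None
```

The lock was dialled to the index mark, drawn fully open, slipped off the staple and handed in held still, level within a few degrees and about 130 mm above the lid, at about 19.5 s on the robot's clock; the rig gave no verdict, and I took no final check of the bystanders.

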